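Stack new brake pads on the sloping rack

TASK

Stack the two new brake pads, the ones with green backing plates, one on top of the other in the middle of the blue sloping rack, linings up as they lie now, each lying lengthwise down the slope with its lower end against the backstop. Leave the worn pad with the rusty plate where it lies.

Things in the scene. Friction and masses are not known exactly. Their poses are not given: they have to be found in the camera images.
- new_pad_1_center (a point): First new brake pad lying lining up: green steel plate 98 x 48 x 6 mm, whose ends show as green ears, under a grey lining 76 x 48 x 10 mm with a slot across its middle; 16 mm high in all, 0.25 kg; grip it across the 48 mm width. Point: the pad's centre, 8 mm above its underside; x along its length, z up out of the lining. It slides easily on the shelf and on the other new pad (friction about 0.2).
- new_pad_2_center (a point): Second, identical new brake pad lying lining up: green steel plate 98 x 48 x 6 mm, whose ends show as green ears, under a grey lining 76 x 48 x 10 mm with a slot across its middle; 16 mm high in all, 0.25 kg; grip it across the 48 mm width. Point: the pad's centre, 8 mm above its underside; x along its length, z up out of the lining. It slides easily on the shelf and on the other new pad (friction about 0.2).
- worn_pad_center (a point): loose worn brake pad, a bystander: rust-brown backing plate of the same outline (98 x 48 mm) with only 4 mm of dark brown lining left, 10 mm high in all. The point is its centre, 5 mm above its underside.
- backstop_foot (a point): middle of the foot of the backstop, on the surface of the fixed blue rack's flat smooth shelf, which falls 22 deg away from the robot; 24 mm above the work surface. x runs down the slope into the backstop, y across, z square out of the shelf. Shelf: x -146 to 0 mm, 130 mm wide, no side walls, upper edge 79 mm above the work surface. Backstop: wall at x = 0, as wide, 50 mm high along z, 4 mm thick.

How it is judged (in metres and radians):
At the end, for the whole second after the job is handed in: The green-plated pads lie at rest flat on the slope (10 deg), one on the shelf, one on top, either order, linings up; each lengthwise down the slope (15 deg), centre within 25 mm of the shelf's middle line, lower end under 12 mm from the backstop. Worn pad within 30 mm of its start (x of new_pad_1_center in the frame of backstop_foot between -0.061 and -0.041 m and y of new_pad_1_center in the frame of backstop_foot between -0.025 and 0.025 m and angle between the x axis of each of new_pad_1_center, new_pad_2_center and the x axis of backstop_foot, either way round below 0.26 rad and angle between the z axis of each of new_pad_1_center, new_pad_2_center and the z axis of backstop_foot, either way round below 0.17 rad and angle between each of new_pad_1_center, new_pad_2_center's own z axis and vertical below 0.75 rad and linear speed of each of new_pad_1, new_pad_2 below 0.02 m/s and x of new_pad_2_center in the frame of backstop_foot between -0.061 and -0.041 m and y of new_pad_2_center in the frame of backstop_foot between -0.025 and 0.025 m and ((z of new_pad_1_center in the frame of backstop_foot between 0.002 and 0.014 m and z of new_pad_2_center in the frame of backstop_foot between 0.018 and 0.03 m) or (z of new_pad_2_center in the frame of backstop_foot between 0.002 and 0.014 m and z of new_pad_1_center in the frame of backstop_foot between 0.018 and 0.03 m)) and distance of worn_pad_center from where it was at the start of the episode below 0.03 m); the robot touches nothing.
It fails at once if the worn pad is moved more than 30 mm or picked up (distance of worn_pad_center from where it was at the start of the episode above 0.03 m).
It also fails if it takes over 54 s, if anything falls off the work surface, if the arm or the gripper's body presses on something with over 40 N, if the wrist force passes 120 N, or if a joint passes its speed limit or range.

ROBOT

A 6-joint arm with a two-finger parallel gripper is mounted at the origin on a cart in front of the work surface, level with it; the furniture and walls round the work are solid. World frame = base frame: x ahead of the robot, y to its left, z up, the work surface at z = 0. Lengths are in m, angles in degrees, forces in N, time in s.
With the tool pointing down it reaches from about 0.3 to 0.75 m from the base axis. Payload 8.5 kg.
Tool frame: the origin (TCP) lies on the centre line of the jaws, within the pads' length; the fingertips stand 19 mm ahead of it and the grasp point (between the pads) is the TCP (env.tcp_to_tips is the z of the fingertips in the tool frame, in m); z points along the fingers, y is the line along which they close (so a half turn about z gives the same grasp; the last joint's range is limited). The gripper opens to 85 mm and grips with 20 to 120 N. Pads are 22 mm wide; open, the fingers measure 114 mm over their backs; the gripper's body (76 mm by 85 mm) begins 54 mm behind the grasp point. The pads swing forward as they close: fully open they stand 13 mm farther back than shut.
Start: joints at [57.45, 21.807, 74.336, -0, 83.858, -12.336], TCP at [0.19, 0.516, 0.25] pointing down, gripper open.
Joint ranges: [-178.18, 178.18], [-50.72, 133.34], [12.68, 142.11], [-81.47, 261.47], [9.98, 163.14], [-165.26, 165.26]. Speed limits (degrees/s): [136.94, 136.94, 180, 180, 180, 180].

INTERFACE

Orientations are given as a 3x3 rotation matrix whose columns are the frame's x, y, z axes.
In Python, from rig import env gives the robot as it stands.
- The arm moves only by the tool servo_tool, never from a script. Its argument "steps" is a list of rows, each an object of numbers: "tx", "ty", "tz": the shift along the world's x, y, z in cm; "yaw": the turn about the world's z in degrees; "claw": the finger opening in cm, from 0 to 8.54. In form: [{"tx": .., "ty": .., "tz": .., "yaw": .., "claw": ..}, ...]. A call has 1 to 20 rows; each row shifts and turns the commanded pose from where the row before left it; what a row does not reach is not made up. A row lasts 1/10 s, in which the tool goes at most 50 mm and 8.59 degrees, less where a joint would pass 70% of its speed; a pose out of reach is approached as far as the arm can. A call with a gripper value outside its range is refused whole. The fingers move at their own pace and stop on an object; "newtons" is the grip in N (left out, the last holds). Time passes only in rows, so rows that do not move let the fingers close. It gives the time, the measured TCP pose, the force, the opening and the grip force at its end, in the units of the state.
- env.observe(): the state, without advancing time (a new reading comes with each control period).
- env.get_image(name): name is "scene" or "top" or "wrist"; returns (picture, depth): 384x512x3 uint8, red, green, blue; 384x512 float32, m along the optical axis (not along the pixel's ray), 0 where there is no reading.
- env.camera_model(name): a dict with "fovy" (degrees; the focal length in pixels is half the picture's height over the tangent of half this angle, whatever the lens; pixels are square), "cx", "cy" (the principal point, pixels), "T" (4x4, takes a point from camera to world coordinates). Camera axes: x right, y down, z forward; pixel columns grow to the right and rows downward; lengths in m; the calibration is good to about 2 mm. A picture is of the moment at which its call begins: read the wrist's pose just before it. camera_model takes no time and is no camera call; for the wrist camera it gives the pose at the moment of the call.
- env.close_job(): hands the job in; it is judged then, once.
The state is a dict: "time_s": time; "q": joint angles; "qvel": joint speeds; "joint_efforts": joint torques, N m; "position": TCP position; "tool_rot": TCP orientation; "ft_force": force on the tool from outside, world axes, zero at the start; "wrist_torque": the same for the moment, N m; "grip_width": finger opening in m; "gripper_force": force on a finger pad.
Only numpy, scipy, OpenCV 4.12 (cv2) and the standard library are available. Lean on these libraries where they do the work, as an engineer would, in place of code of your own. Each camera call takes 0.05 s, during which the arm holds its last target. There are 200 camera calls.

## Working session

There is one attempt and no reset: what is moved stays moved. The work goes in short steps, Python scripts to look and compute and a tool call to move; the robot and the scene stay as the last step left them, time stands still between calls to the robot, and variables do not carry over. Pictures are saved under pics/ and viewed, at most 10 in all, crops included, and the job is handed in when it is done.

Besides the shell and the picture viewer there is one more tool, called after "Call:" by a JSON object that holds its "api" and its "payload". servo_tool: Moves the arm, as the interface text tells. Its arguments: {"type":"object","properties":{"steps":{"type":"array"},"newtons":{"type":"number"}},"required":["steps"]}

```bash
mkdir -p pics && python3 - <<'E'
from rig import env
import cv2,numpy as np
s=env.observe();print(s['time_s'],s['position'],s['tool_rot'],s['grip_width'],env.tcp_to_tips)
ims=[]
for n in ("top","scene"):
    p,d=env.get_image(n);np.savez(f'{n}0.npz',p=p,d=d,T=env.camera_model(n)['T'])
    m=env.camera_model(n);print(n,m['fovy'],m['cx'],m['cy'],np.round(m['T'],3).tolist())
    ims.append(p)
cv2.imwrite('pics/a.png',cv2.cvtColor(cv2.resize(ims[0],(768,576)),cv2.COLOR_RGB2BGR))
cv2.imwrite('pics/b.png',cv2.cvtColor(cv2.resize(ims[1],(768,576)),cv2.COLOR_RGB2BGR))
E
```

```text
0.0 [0.18990206 0.51587768 0.2496837 ] [[-9.38409215e-01  3.45524934e-01 -8.15585002e-04]
 [ 3.45525750e-01  9.38408377e-01 -1.29380700e-03]
 [ 3.18309220e-04 -1.49592603e-03 -9.99998830e-01]] 0.08554580439591757 0.019
top 50.87006590639357 249.9177369556596 193.24036300962695 [[0.019, -0.988, 0.156, 0.403], [-1.0, -0.019, -0.001, -0.012], [0.004, -0.156, -0.988, 0.96], [0.0, 0.0, 0.0, 1.0]]
scene 53.23937602650886 258.1741067698809 189.6311863061369 [[-0.752, -0.49, 0.441, 0.159], [-0.659, 0.577, -0.483, 0.427], [-0.017, -0.654, -0.756, 0.688], [0.0, 0.0, 0.0, 1.0]]
```

View pics/a.png

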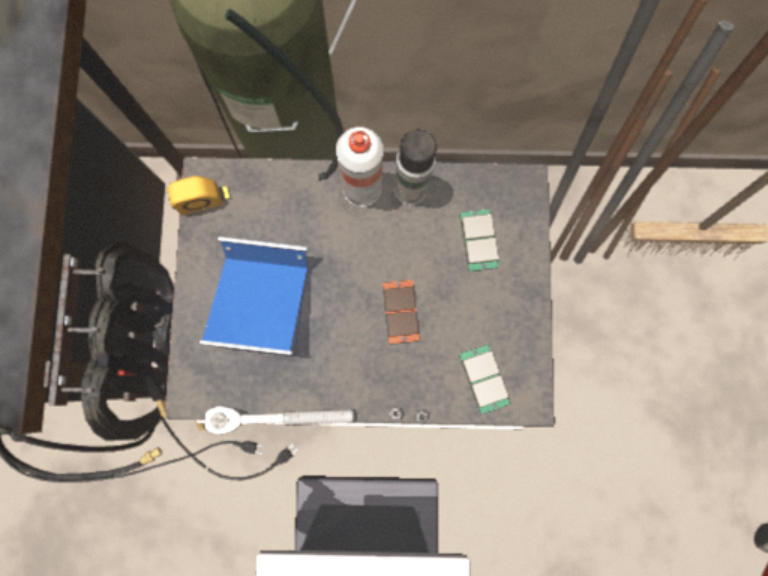

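View pics/b.png

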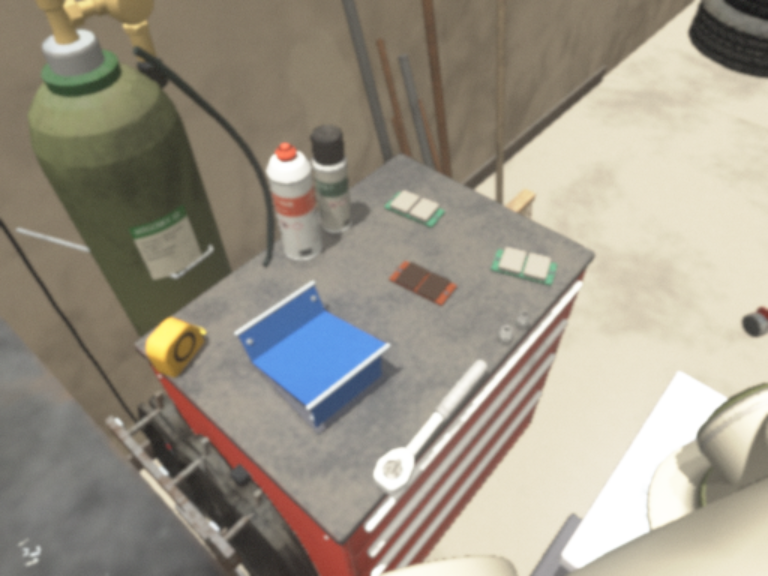

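The top view shows the rack at about (258,297). The green pads are at (479,240) and (485,380), and the worn pad at (401,312). Next I'll measure them.

```bash
cat > h.py <<'E'
import numpy as np,cv2
from rig import env
def ray(m,uv,z):
    f=192/np.tan(np.radians(m['fovy']/2));uv=np.atleast_2d(uv).astype(float)
    d=np.c_[(uv[:,0]-m['cx'])/f,(uv[:,1]-m['cy'])/f,np.ones(len(uv))]@m['T'][:3,:3].T
    o=m['T'][:3,3];return o+d*((z-o[2])/d[:,2])[:,None]
def cloud(m,d):
    f=192/np.tan(np.radians(m['fovy']/2));v,u=np.mgrid[:384,:512]
    return np.stack([(u-m['cx'])/f*d,(v-m['cy'])/f*d,d],-1)@m['T'][:3,:3].T+m['T'][:3,3]
def mask(p,lo,hi,s=90,v=40):
    return cv2.inRange(cv2.cvtColor(p,cv2.COLOR_RGB2HSV),(lo,s,v),(hi,255,255))
def rect(P):
    (c,wh,a)=cv2.minAreaRect((P[:,:2]*1000).astype(np.float32))
    if wh[0]<wh[1]: wh=wh[::-1];a+=90
    return np.round(c,1),np.round(wh,1),round((a+90)%180-90,1)
E
python3 - <<'E'
from h import *
for n in("top","scene"):
    z=np.load(n+'0.npz');m=env.camera_model(n);p,d=z['p'],z['d'];C=cloud(m,d)
    ground=ray(m,np.argwhere(np.ones((384,512)))[:,::-1],0.006).reshape(384,512,3)
    tab=(ground[...,0]>.25)&(ground[...,0]<.75)&(abs(ground[...,1])<.35)
    for nm,lo,hi,s,zz in(("green",60,90,80,.006),("rust",3,13,140,.006)):
        k=(mask(p,lo,hi,s)>0)&tab&(C[...,2]<.04)
        k=cv2.dilate(k.astype(np.uint8),np.ones((15,15)))
        k0=(mask(p,lo,hi,s)>0)
        num,L,st,_=cv2.connectedComponentsWithStats(cv2.morphologyEx(k,cv2.MORPH_CLOSE,np.ones((25,25))))
        for i in range(1,num):
            uv=np.argwhere((L==i)&k0)[:,::-1]
            if len(uv)>25: print(n,nm,len(uv),rect(ray(m,uv,zz)),uv.mean(0))
    b=(mask(p,100,125,120)>0)&(d>0);X=C[b];X=X[(X[:,2]>.02)&(X[:,2]<.09)]
    # plane fit by ransac-ish on shelf
    rng=np.random.default_rng(0);best=0
    for _ in range(300):
        q=X[rng.choice(len(X),3)];nn=np.cross(q[1]-q[0],q[2]-q[0]);nn/=np.linalg.norm(nn)+1e-12
        if nn[2]<0:nn=-nn
        if nn[2]<.85:continue
        I=abs((X-q[0])@nn)<.003
        if I.sum()>best:best=I.sum();J=I
    S=X[J];c=S.mean(0);nn=np.linalg.svd(S-c)[2][2];nn*=np.sign(nn[2])
    print(n,len(X),best,"tilt",np.degrees(np.arccos(nn[2])),"yaw",np.degrees(np.arctan2(nn[1],nn[0])),c)
    e=np.array([nn[0],nn[1],0]);e/=np.linalg.norm(e);ey=np.cross(nn,np.cross(e,nn))  # downhill
    ex=e-nn*(e@nn);ex/=np.linalg.norm(ex);ey=np.cross(nn,ex)
    Q=np.c_[(S-c)@ex,(S-c)@ey]
    (cc,wh,a)=cv2.minAreaRect((Q*1000).astype(np.float32));print("rect",cc,wh,a)
    print(np.percentile(Q*1000,[1,99],axis=0))
    w=c+ex*cc[0]/1000+ey*cc[1]/1000;print("shelf centre",w)
E
```

```text
top green 77 (array([ 638.8, -178.8]), array([95.1, 42.5]), 7.6) [319.53246753 165.38961039]
top green 102 (array([ 416.5, -185.6]), array([94.6, 45.3]), 19.9) [322.39215686 252.44117647]
top rust 55 (array([520.2, -54. ]), array([94.2, 43.3]), 7.0) [269.72727273 203.81818182]
top 3641 3040 tilt 22.017471037131244 yaw -5.724795815879072 [0.52196782 0.16723939 0.05087721]
rect (2.4852752685546875, 0.47591400146484375) (128.5120391845703, 145.44204711914062) 89.9217529296875
[[-68.11187822 -62.62907181]
 [ 73.07137097  62.87647345]]
shelf centre [0.52430782 0.16748311 0.04994551]
scene rust 50 (array([517.8, -48.6]), array([91.6, 41.4]), 7.5) [287.78 191.58]
scene rust 2080 (array([501.9, 334.8]), array([408.8,  59.6]), 3.9) [184.39278846 331.83942308]
scene 3676 2733 tilt 21.86932013287067 yaw -5.894186140259584 [0.52294552 0.17390947 0.0507915 ]
rect (2.5910568237304688, -2.9766693115234375) (144.86427307128906, 128.55397033691406) 0.0022750580683350563
[[-67.31677019 -65.06731008]
 [ 73.57398748  60.42714451]]
shelf centre [0.52503172 0.17070161 0.04982635]
```

Call:
{"api": "servo_tool", "payload": {"steps": [{"tx":1.13,"ty":-3.5,"yaw":2,"tz":-0.5,"claw":4.8},{"tx":1.13,"ty":-3.5,"yaw":2,"tz":-0.5,"claw":4.8},{"tx":1.13,"ty":-3.5,"yaw":2,"tz":-0.5,"claw":4.8},{"tx":1.13,"ty":-3.5,"yaw":2,"tz":-0.5,"claw":4.8},{"tx":1.13,"ty":-3.5,"yaw":2,"tz":-0.5,"claw":4.8},{"tx":1.13,"ty":-3.5,"yaw":2,"tz":-0.5,"claw":4.8},{"tx":1.13,"ty":-3.5,"yaw":2,"tz":-0.5,"claw":4.8},{"tx":1.13,"ty":-3.5,"yaw":2,"tz":-0.5,"claw":4.8},{"tx":1.13,"ty":-3.5,"yaw":2,"tz":-0.5,"claw":4.8},{"tx":1.13,"ty":-3.5,"yaw":2,"tz":-0.5,"claw":4.8},{"tx":1.13,"ty":-3.5,"yaw":2,"tz":-0.5,"claw":4.8},{"tx":1.13,"ty":-3.5,"yaw":2,"tz":-0.5,"claw":4.8},{"tx":1.13,"ty":-3.5,"yaw":2,"tz":-0.5,"claw":4.8},{"tx":1.13,"ty":-3.5,"yaw":2,"tz":-0.5,"claw":4.8},{"tx":1.13,"ty":-3.5,"yaw":2,"tz":-0.5,"claw":4.8},{"tx":1.13,"ty":-3.5,"yaw":2,"tz":-0.5,"claw":4.8},{"tx":1.13,"ty":-3.5,"yaw":2,"tz":-0.5,"claw":4.8},{"tx":1.13,"ty":-3.5,"yaw":2,"tz":-0.5,"claw":4.8},{"tx":1.13,"ty":-3.5,"yaw":2,"tz":-0.5,"claw":4.8},{"tx":1.13,"ty":-3.5,"yaw":2,"tz":-0.5,"claw":4.8}], "newtons": 25}}

```text
time_s: 2.1
position: [0.4161, -0.1854, 0.1499]
tool_rot: [[-0.941, -0.339, -0.0], [-0.339, 0.941, 0.0], [0.0, 0.0, -1.0]]
ft_force: [0.0, 0.3, 0.4]
grip_width: 0.048
gripper_force: 0.0
```

```bash
python3 - <<'E'
from h import *
s=env.observe();print(s['time_s'],s['position'],s['tool_rot'].round(3).tolist() if hasattr(s['tool_rot'],'round') else s['tool_rot'],s['grip_width'],env.tcp_to_tips,s['q'])
m=env.camera_model("wrist");p,d=env.get_image("wrist");C=cloud(m,d)
k=(mask(p,60,90,80)>0);uv=np.argwhere(k)[:,::-1];print(len(uv),rect(ray(m,uv,.006)))
L=(C-s['position'])@np.array(s['tool_rot'])
near=(d>0)&(d<.2)
print(np.round(m['T'],3).tolist(),near.sum())
F=L[(d>0)&(C[...,2]>.05)&(abs(L[...,0])<.03)&(L[...,2]>-.02)];print(len(F), F.min(0) if len(F) else 0,F.max(0) if len(F) else 0)
cv2.imwrite('pics/w1.png',p[...,::-1])
E
```

```text
2.1 [ 0.41612203 -0.18542531  0.14989413] [[-0.941, -0.339, -0.0], [-0.339, 0.941, 0.0], [0.0, 0.0, -1.0]] 0.04804567517561448 0.019 [-3.89658669e+01  1.88477311e+01  9.79313625e+01  2.51708174e-03
  6.32528105e+01 -1.48812472e+02]
1271 (array([ 485.1, -175.3]), array([238.9,  64.6]), 8.1)
[[-0.34, 0.89, 0.304, 0.339], [0.941, 0.322, 0.11, -0.215], [-0.0, 0.323, -0.946, 0.274], [0.0, 0.0, 0.0, 1.0]] 31293
3040 [-0.01268566 -0.03887792 -0.01995341] [0.0108562  0.03663726 0.01631037]
```

View pics/w1.png

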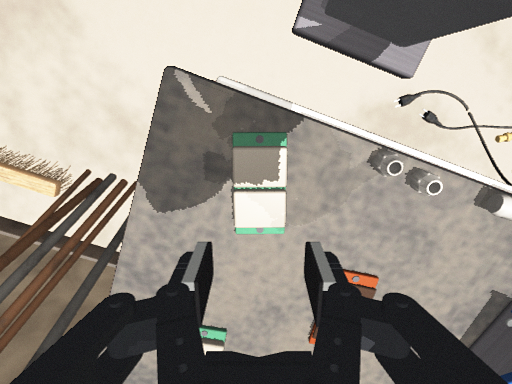

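The wrist view shows the near pad at (260,183), lined up with the jaws, and the fingertips stand about 16 mm ahead of the TCP at this opening. I'll refine its pose.

```bash
python3 - <<'E'
from h import *
s=env.observe();m=env.camera_model("wrist");p,d=env.get_image("wrist")
k=mask(p,60,95,70,20);k[:120]=0;k[240:]=0;k[:,:215]=0;k[:,300:]=0
uv=np.argwhere(k>0)[:,::-1];print(rect(ray(m,uv,.006)),s['position'],[uv.min(0),uv.max(0)])
E
```

```text
(array([ 418.6, -184.5]), array([97.4, 47.2]), 20.0) [ 0.417957   -0.19005747  0.149405  ] [array([239, 132]), array([292, 233])]
```

Call:
{"api": "servo_tool", "payload": {"steps": [{"claw":7},{"claw":7},{"claw":7}]}}

```text
invalid input at $.steps[0]: expected keys tx, ty, tz, yaw, claw
```

```bash
python3 - <<'E'
from h import *
for i in range(3):
    s=env.observe();m=env.camera_model("wrist");p,d=env.get_image("wrist")
    k=mask(p,60,95,70,20);k[:120]=0;k[240:]=0;k[:,:215]=0;k[:,300:]=0
    uv=np.argwhere(k>0)[:,::-1];print(rect(ray(m,uv,.006)),s['position'],m['T'][:3,3])
E
```

```text
(array([ 418.7, -184.8]), array([97.6, 46.8]), 20.2) [ 0.41694416 -0.18734045  0.14951008] [ 0.33994571 -0.21602959  0.27380099]
(array([ 418.7, -185.2]), array([97.6, 47.2]), 20.0) [ 0.41608555 -0.18517268  0.14963591] [ 0.33920635 -0.21402163  0.27396029]
(array([ 418.7, -184.8]), array([97.5, 47.6]), 19.9) [ 0.41567296 -0.1838683   0.14983466] [ 0.33885973 -0.21284543  0.27418152]
```

Call:
{"api": "servo_tool", "payload": {"steps": [{"tx":0.3,"ty":-0.1,"tz":-1,"yaw":0,"claw":7},{"tx":0,"ty":0,"tz":-2,"yaw":0,"claw":7},{"tx":0,"ty":0,"tz":-2,"yaw":0,"claw":7},{"tx":0,"ty":0,"tz":-2,"yaw":0,"claw":7},{"tx":0,"ty":0,"tz":-2,"yaw":0,"claw":7},{"tx":0,"ty":0,"tz":-2,"yaw":0,"claw":7},{"tx":0,"ty":0,"tz":-1,"yaw":0,"claw":7},{"tx":0,"ty":0,"tz":-0.5,"yaw":0,"claw":7},{"tx":0,"ty":0,"tz":-0.4,"yaw":0,"claw":7},{"tx":0,"ty":0,"tz":0,"yaw":0,"claw":7},{"tx":0,"ty":0,"tz":0,"yaw":0,"claw":4},{"tx":0,"ty":0,"tz":0,"yaw":0,"claw":4},{"tx":0,"ty":0,"tz":0,"yaw":0,"claw":4},{"tx":0,"ty":0,"tz":0,"yaw":0,"claw":4},{"tx":0,"ty":0,"tz":0,"yaw":0,"claw":4},{"tx":0,"ty":0,"tz":0,"yaw":0,"claw":4}], "newtons": 25}}

```text
time_s: 3.95
position: [0.4193, -0.1851, 0.0219]
tool_rot: [[-0.941, -0.338, 0.001], [-0.338, 0.941, -0.001], [-0.001, -0.001, -1.0]]
ft_force: [-0.2, 1.5, 5.8]
grip_width: 0.0473
gripper_force: 26.9
```

Call:
{"api": "servo_tool", "payload": {"steps": [{"tx":0,"ty":0,"tz":1,"yaw":0,"claw":4},{"tx":0,"ty":0,"tz":2,"yaw":0,"claw":4},{"tx":0,"ty":0,"tz":3,"yaw":0,"claw":4},{"tx":0,"ty":0,"tz":3,"yaw":0,"claw":4},{"tx":0,"ty":0,"tz":3,"yaw":0,"claw":4},{"tx":0,"ty":0,"tz":1,"yaw":0,"claw":4},{"tx":0.85,"ty":2.5,"tz":0,"yaw":-1.8,"claw":4},{"tx":0.85,"ty":2.5,"tz":0,"yaw":-1.8,"claw":4},{"tx":0.85,"ty":2.5,"tz":0,"yaw":-1.8,"claw":4},{"tx":0.85,"ty":2.5,"tz":0,"yaw":-1.8,"claw":4},{"tx":0.85,"ty":2.5,"tz":0,"yaw":-1.8,"claw":4},{"tx":0.85,"ty":2.5,"tz":0,"yaw":-1.8,"claw":4},{"tx":0.85,"ty":2.5,"tz":0,"yaw":-1.8,"claw":4},{"tx":0.85,"ty":2.5,"tz":0,"yaw":-1.8,"claw":4},{"tx":0.85,"ty":2.5,"tz":0,"yaw":-1.8,"claw":4},{"tx":0.85,"ty":2.5,"tz":0,"yaw":-1.8,"claw":4},{"tx":0.85,"ty":2.5,"tz":0,"yaw":-1.8,"claw":4},{"tx":0.85,"ty":2.5,"tz":0,"yaw":-1.8,"claw":4},{"tx":0.85,"ty":2.5,"tz":0,"yaw":-1.8,"claw":4},{"tx":0.85,"ty":2.5,"tz":0,"yaw":-1.8,"claw":4}]}}

```text
time_s: 5.95
position: [0.5378, 0.1661, 0.1503]
tool_rot: [[-0.995, 0.096, -0.002], [0.096, 0.995, -0.0], [0.002, -0.0, -1.0]]
ft_force: [0.7, -0.3, -0.8]
grip_width: 0.0474
gripper_force: 26.5
```

Call:
{"api": "servo_tool", "payload": {"steps": [{"tx":0,"ty":0.2,"tz":0,"yaw":-0.4,"claw":4},{"tx":0,"ty":0,"tz":0,"yaw":0,"claw":4},{"tx":0,"ty":0,"tz":-1,"yaw":0,"claw":4},{"tx":0,"ty":0,"tz":-1.5,"yaw":0,"claw":4},{"tx":0,"ty":0,"tz":-1.5,"yaw":0,"claw":4},{"tx":0,"ty":0,"tz":-1,"yaw":0,"claw":4},{"tx":0,"ty":0,"tz":-0.5,"yaw":0,"claw":4},{"tx":0,"ty":0,"tz":0,"yaw":0,"claw":4},{"tx":0,"ty":0,"tz":0,"yaw":0,"claw":4}]}}

```text
time_s: 6.85
position: [0.5383, 0.167, 0.0967]
tool_rot: [[-0.995, 0.101, 0.001], [0.101, 0.995, 0.0], [-0.001, 0.0, -1.0]]
ft_force: [-0.3, 0.5, -1.8]
grip_width: 0.0471
gripper_force: 26.6
```

```bash
python3 - <<'E'
from h import *
p,d=env.get_image("scene");print(env.observe()['position'])
cv2.imwrite('pics/s1.png',cv2.resize(p[150:310,120:340,::-1],None,fx=3,fy=3))
E
```

```text
[0.53833099 0.16704464 0.0968554 ]
```

View pics/s1.png

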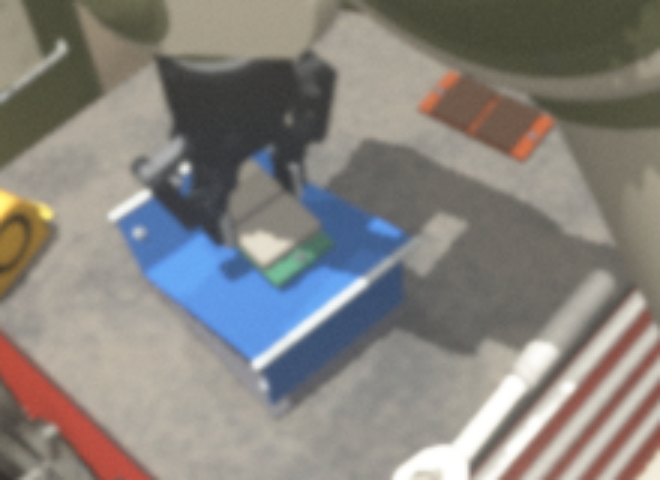

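The pad is held level above the shelf, lined up with it. I'll press down slowly so it pivots in the jaws onto the slope.

Call:
{"api": "servo_tool", "payload": {"steps": [{"tx":0,"ty":0,"tz":-0.3,"yaw":0,"claw":4},{"tx":0,"ty":0,"tz":-0.3,"yaw":0,"claw":4},{"tx":0,"ty":0,"tz":-0.3,"yaw":0,"claw":4},{"tx":0,"ty":0,"tz":-0.2,"yaw":0,"claw":4},{"tx":0,"ty":0,"tz":-0.2,"yaw":0,"claw":4},{"tx":0,"ty":0,"tz":-0.2,"yaw":0,"claw":4}], "newtons": 20}}

```text
time_s: 7.5
position: [0.5386, 0.1671, 0.0816]
tool_rot: [[-0.995, 0.101, 0.001], [0.101, 0.995, 0.0], [-0.001, 0.0, -1.0]]
ft_force: [1.9, 0.2, 1.4]
grip_width: 0.0469
gripper_force: 27.2
```

Call:
{"api": "servo_tool", "payload": {"steps": [{"tx":0,"ty":0,"tz":-0.2,"yaw":0,"claw":4},{"tx":0,"ty":0,"tz":-0.2,"yaw":0,"claw":4},{"tx":0,"ty":0,"tz":-0.2,"yaw":0,"claw":4},{"tx":0,"ty":0,"tz":-0.2,"yaw":0,"claw":4},{"tx":0,"ty":0,"tz":-0.2,"yaw":0,"claw":4},{"tx":0,"ty":0,"tz":0,"yaw":0,"claw":4}]}}

```text
time_s: 8.1
position: [0.5379, 0.1671, 0.071]
tool_rot: [[-0.995, 0.101, -0.001], [0.101, 0.995, -0.0], [0.001, -0.0, -1.0]]
ft_force: [1.1, -0.9, -0.0]
grip_width: 0.0473
gripper_force: 27.7
```

```bash
python3 - <<'E'
from h import *
p,d=env.get_image("scene");print(env.observe()['position'])
cv2.imwrite('pics/s2.png',cv2.resize(p[150:310,120:340,::-1],None,fx=3,fy=3))
E
```

```text
[0.53784586 0.16709518 0.07106626]
```

View pics/s2.png

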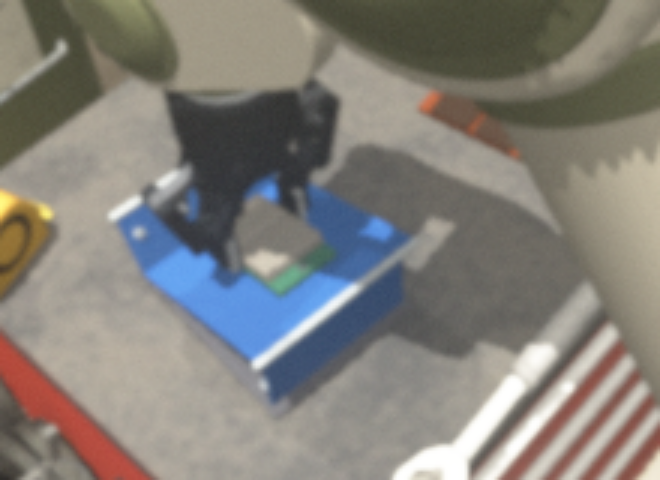

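The pad has pivoted and now lies roughly parallel to the shelf. Next I'll release it, lift clear and look.

Call:
{"api": "servo_tool", "payload": {"steps": [{"tx":0,"ty":0,"tz":0,"yaw":0,"claw":5.4},{"tx":0,"ty":0,"tz":0,"yaw":0,"claw":6.4},{"tx":0,"ty":0,"tz":0,"yaw":0,"claw":6.4},{"tx":0,"ty":0,"tz":0,"yaw":0,"claw":6.4},{"tx":0,"ty":0,"tz":0.5,"yaw":0,"claw":6.4},{"tx":0,"ty":0,"tz":1,"yaw":0,"claw":6.4},{"tx":0,"ty":0,"tz":2,"yaw":0,"claw":6.4},{"tx":0,"ty":0,"tz":3,"yaw":0,"claw":6.4},{"tx":0,"ty":0,"tz":3,"yaw":0,"claw":6.4},{"tx":-0.5,"ty":-3,"tz":0,"yaw":1,"claw":6.4},{"tx":0,"ty":-3,"tz":0,"yaw":1,"claw":6.4},{"tx":0,"ty":-3,"tz":0,"yaw":1,"claw":6.4},{"tx":0.5,"ty":-3,"tz":0,"yaw":1,"claw":6.4},{"tx":1,"ty":-3,"tz":0,"yaw":1,"claw":6.4},{"tx":1,"ty":-3,"tz":0,"yaw":1,"claw":6.4},{"tx":1,"ty":-3,"tz":0,"yaw":1,"claw":6.4},{"tx":1,"ty":-3,"tz":0,"yaw":1,"claw":6.4},{"tx":1,"ty":-3,"tz":0,"yaw":1,"claw":6.4},{"tx":1,"ty":-3,"tz":0,"yaw":1,"claw":6.4},{"tx":1.1,"ty":-3,"tz":0,"yaw":1,"claw":6.4}]}}

```text
time_s: 10.15
position: [0.6093, -0.1642, 0.1674]
tool_rot: [[-0.996, -0.091, 0.001], [-0.091, 0.996, -0.0], [-0.001, -0.0, -1.0]]
ft_force: [0.3, 0.1, 1.1]
grip_width: 0.064
gripper_force: 0.0
```

Call:
{"api": "servo_tool", "payload": {"steps": [{"tx":1,"ty":-1.5,"tz":0,"yaw":1,"claw":7},{"tx":1,"ty":0,"tz":0,"yaw":1,"claw":7},{"tx":1,"ty":0,"tz":0,"yaw":0.4,"claw":7},{"tx":0,"ty":0,"tz":0,"yaw":0,"claw":7},{"tx":0,"ty":0,"tz":0,"yaw":0,"claw":7}]}}

```text
time_s: 10.65
position: [0.6388, -0.1777, 0.1668]
tool_rot: [[-0.991, -0.132, 0.0], [-0.132, 0.991, -0.0], [-0.0, -0.0, -1.0]]
ft_force: [0.5, 0.2, -0.4]
grip_width: 0.0699
gripper_force: 0.0
```

```bash
python3 - <<'E'
from h import *
s=env.observe();m=env.camera_model("wrist");p,d=env.get_image("wrist");print(s['time_s'],s['position'])
t,_=env.get_image("top")
k=mask(p,60,95,70,20)
n,L,st,c=cv2.connectedComponentsWithStats(cv2.morphologyEx(k,cv2.MORPH_CLOSE,np.ones((9,9))))
for i in range(1,n):
    if st[i,4]>40: print(st[i],rect(ray(m,np.argwhere((L==i)&(k>0))[:,::-1],.006)))
cv2.imwrite('pics/c.png',np.hstack([p[...,::-1][:,100:400],cv2.resize(t[140:260,100:300,::-1],None,fx=2.4,fy=3.2)]))
E
```

```text
10.65 [ 0.63879188 -0.17774971  0.16676061]
[233 129  51  14 667] (array([ 599. , -184.4]), array([46.8, 12. ]), -82.4)
[235 181  49   3  75] (array([ 643.6, -177.5]), array([47.,  2.]), -82.4)
[236 220  47   6 254] (array([ 686.5, -171.7]), array([47.1,  5.6]), -82.4)
[384 292  24  16  98] (array([758.7,  -5.9]), array([34.9,  7.5]), 55.7)
```

View pics/c.png

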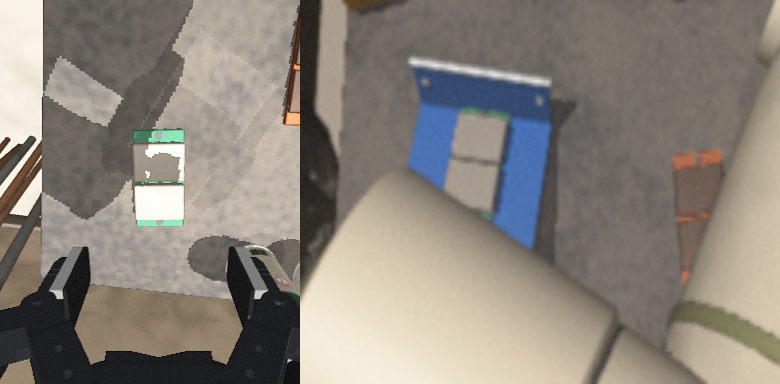

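Pad 1 has slid down against the backstop, near the middle line, with only a slight turn. Pad 2 lies at (0.641, -0.178) m, yaw 7.6°, so I'll grasp it now.

Call:
{"api": "servo_tool", "payload": {"steps": [{"tx":0.2,"ty":0,"tz":-1,"yaw":0,"claw":7},{"tx":0,"ty":0,"tz":-2,"yaw":0,"claw":7},{"tx":0,"ty":0,"tz":-2,"yaw":0,"claw":7},{"tx":0,"ty":0,"tz":-2,"yaw":0,"claw":7},{"tx":0,"ty":0,"tz":-2,"yaw":0,"claw":7},{"tx":0,"ty":0,"tz":-2,"yaw":0,"claw":7},{"tx":0,"ty":0,"tz":-2,"yaw":0,"claw":7},{"tx":0,"ty":0,"tz":-1,"yaw":0,"claw":7},{"tx":0,"ty":0,"tz":-0.5,"yaw":0,"claw":7},{"tx":0,"ty":0,"tz":0,"yaw":0,"claw":7},{"tx":0,"ty":0,"tz":0,"yaw":0,"claw":4},{"tx":0,"ty":0,"tz":0,"yaw":0,"claw":4},{"tx":0,"ty":0,"tz":0,"yaw":0,"claw":4},{"tx":0,"ty":0,"tz":0,"yaw":0,"claw":4},{"tx":0,"ty":0,"tz":0,"yaw":0,"claw":4},{"tx":0,"ty":0,"tz":0,"yaw":0,"claw":4}], "newtons": 25}}

```text
time_s: 12.35
position: [0.6415, -0.1781, 0.0224]
tool_rot: [[-0.991, -0.132, 0.002], [-0.132, 0.991, -0.001], [-0.002, -0.001, -1.0]]
ft_force: [-0.7, 0.1, 6.7]
grip_width: 0.0476
gripper_force: 26.7
```

```bash
python3 - <<'E'
from h import *
m=env.camera_model("top");p,d=env.get_image("top");C=cloud(m,d)
# pad 1 on shelf: non-blue, above shelf, project in rack frame
a=np.radians(-5.8);b=np.radians(22);e=np.array([np.cos(a),np.sin(a),0]);z=np.array([0,0,1.])
X=e*np.cos(b)-z*np.sin(b);Z=e*np.sin(b)+z*np.cos(b);Y=np.cross(Z,X);foot=np.array([.592,.162,.024])
L=(C-foot)@np.c_[X,Y,Z]
nb=mask(p,95,130,90)==0
k=(d>0)&nb&(L[...,0]>-.12)&(L[...,0]<.004)&(abs(L[...,1])<.055)&(L[...,2]>-.004)&(L[...,2]<.03)
k=cv2.morphologyEx(k.astype(np.uint8),cv2.MORPH_OPEN,np.ones((3,3)))>0
Q=L[k];print(len(Q),rect(Q),np.percentile(Q*1000,[2,50,98],axis=0).round(1).tolist())
print(env.observe()['position'])
E
```

```text
Traceback (most recent call last):
IndexError: index -1 is out of bounds for axis 0 with size 0
```

Call:
{"api": "servo_tool", "payload": {"steps": [{"tx":0,"ty":0,"tz":1,"yaw":0,"claw":4},{"tx":0,"ty":0,"tz":2,"yaw":0,"claw":4},{"tx":0,"ty":0,"tz":3,"yaw":0,"claw":4},{"tx":0,"ty":0,"tz":3,"yaw":0,"claw":4},{"tx":0,"ty":0,"tz":3,"yaw":0,"claw":4},{"tx":0,"ty":0,"tz":1,"yaw":0,"claw":4},{"tx":0,"ty":0,"tz":0,"yaw":0,"claw":4}]}}

```text
time_s: 13.1
position: [0.6413, -0.178, 0.1525]
tool_rot: [[-0.991, -0.132, 0.002], [-0.132, 0.991, -0.001], [-0.002, -0.001, -1.0]]
ft_force: [-0.2, 0.6, -3.3]
grip_width: 0.0471
gripper_force: 26.4
```

```bash
cat >> h.py <<'E'
a=np.radians(-5.8);b=np.radians(22);e=np.array([np.cos(a),np.sin(a),0]);z=np.array([0,0,1.])
X=e*np.cos(b)-z*np.sin(b);Z=e*np.sin(b)+z*np.cos(b);Y=np.cross(Z,X);foot=np.array([.592,.163,.024])
def onrack(n):
    m=env.camera_model(n);p,d=env.get_image(n);C=cloud(m,d);L=(C-foot)@np.c_[X,Y,Z]
    nb=mask(p,95,130,90)==0
    k=(d>0)&nb&(L[...,0]>-.125)&(L[...,0]<-.003)&(abs(L[...,1])<.055)&(L[...,2]>.003)&(L[...,2]<.045)
    k=cv2.morphologyEx(k.astype(np.uint8),cv2.MORPH_OPEN,np.ones((3,3)))>0
    Q=L[k];print(n,len(Q))
    if len(Q)>50: print(rect(Q),np.percentile(Q*1000,[2,50,98],axis=0).round(1).tolist())
    return p
E
python3 - <<'E'
from h import *
ps=[onrack(n) for n in("scene","top")]
cv2.imwrite('pics/d.png',np.hstack([cv2.resize(ps[0][150:310,120:340,::-1],(400,300)),cv2.resize(ps[1][140:260,100:300,::-1],(400,300))]))
E
```

```text
scene 696
(array([-55.,  -1.]), array([92.3, 48.7]), -0.2) [[-98.3, -23.0, 3.5], [-66.0, 2.2, 14.0], [-16.5, 22.8, 16.0]]
top 492
(array([-41.4,  -3.1]), array([75.5, 48.2]), -0.7) [[-74.3, -26.5, 4.2], [-42.7, -5.6, 14.2], [-5.5, 19.0, 17.2]]
```

View pics/d.png

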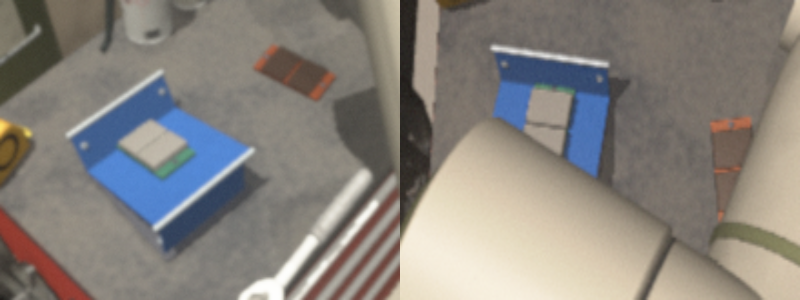

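Pad 1 lies flush against the backstop, at about x = -50, y = -2 mm in the rack frame. I'll carry pad 2 over it, pulling back in x early to stay clear of the bottles.

Call:
{"api": "servo_tool", "payload": {"steps": [{"tx":-1.6,"ty":1,"tz":0,"yaw":-1,"claw":4},{"tx":-2,"ty":1.5,"tz":0,"yaw":-1,"claw":4},{"tx":-2,"ty":2,"tz":0,"yaw":-1,"claw":4},{"tx":-2,"ty":2.5,"tz":0,"yaw":-1,"claw":4},{"tx":-2,"ty":2.5,"tz":0,"yaw":-1,"claw":4},{"tx":0,"ty":2.5,"tz":0,"yaw":-1,"claw":4},{"tx":0,"ty":2.5,"tz":0,"yaw":-1,"claw":4},{"tx":0,"ty":2.5,"tz":0,"yaw":-1,"claw":4},{"tx":0,"ty":2.5,"tz":0,"yaw":-1,"claw":4},{"tx":0,"ty":2.5,"tz":0,"yaw":-1,"claw":4},{"tx":0,"ty":2.5,"tz":0,"yaw":-1,"claw":4},{"tx":0,"ty":2.5,"tz":0,"yaw":-1,"claw":4},{"tx":0,"ty":2.5,"tz":0,"yaw":-1,"claw":4},{"tx":0,"ty":2.5,"tz":0,"yaw":-0.4,"claw":4},{"tx":0,"ty":2,"tz":0,"yaw":0,"claw":4},{"tx":0,"ty":1,"tz":0,"yaw":0,"claw":4},{"tx":0,"ty":0,"tz":0,"yaw":0,"claw":4},{"tx":0,"ty":0,"tz":-1,"yaw":0,"claw":4},{"tx":0,"ty":0,"tz":-1,"yaw":0,"claw":4},{"tx":0,"ty":0,"tz":0,"yaw":0,"claw":4}]}}

```text
time_s: 15.2
position: [0.5442, 0.1712, 0.1292]
tool_rot: [[-0.995, 0.102, -0.004], [0.102, 0.995, -0.001], [0.004, -0.001, -1.0]]
ft_force: [-0.6, 0.0, -2.1]
grip_width: 0.0472
gripper_force: 26.4
```

Call:
{"api": "servo_tool", "payload": {"steps": [{"tx":0,"ty":-0.5,"tz":-1,"yaw":0,"claw":4},{"tx":0,"ty":0,"tz":-1,"yaw":0,"claw":4},{"tx":0,"ty":0,"tz":-0.7,"yaw":0,"claw":4},{"tx":0,"ty":0,"tz":-0.5,"yaw":0,"claw":4},{"tx":0,"ty":0,"tz":0,"yaw":0,"claw":4},{"tx":0,"ty":0,"tz":0,"yaw":0,"claw":4},{"tx":0,"ty":0,"tz":0,"yaw":0,"claw":4}], "newtons": 20}}

```text
time_s: 15.9
position: [0.5452, 0.1672, 0.0997]
tool_rot: [[-0.995, 0.101, 0.001], [0.101, 0.995, 0.0], [-0.001, 0.0, -1.0]]
ft_force: [0.7, -0.0, -2.7]
grip_width: 0.0473
gripper_force: 26.4
```

Next I'll press down to z = 0.085 in 2 mm rows.

Call:
{"api": "servo_tool", "payload": {"steps": [{"tx":0,"ty":0,"tz":-0.2,"yaw":0,"claw":4},{"tx":0,"ty":0,"tz":-0.2,"yaw":0,"claw":4},{"tx":0,"ty":0,"tz":-0.2,"yaw":0,"claw":4},{"tx":0,"ty":0,"tz":-0.2,"yaw":0,"claw":4},{"tx":0,"ty":0,"tz":-0.1,"yaw":0,"claw":4},{"tx":0,"ty":0,"tz":-0.1,"yaw":0,"claw":4},{"tx":0,"ty":0,"tz":0,"yaw":0,"claw":4}]}}

```text
time_s: 16.6
position: [0.5454, 0.1671, 0.0896]
tool_rot: [[-0.995, 0.101, 0.001], [0.101, 0.995, 0.0], [-0.001, 0.0, -1.0]]
ft_force: [2.6, -0.4, 4.1]
grip_width: 0.0475
gripper_force: 27.7
```

Call:
{"api": "servo_tool", "payload": {"steps": [{"tx":0,"ty":0,"tz":-0.1,"yaw":0,"claw":4},{"tx":0,"ty":0,"tz":-0.1,"yaw":0,"claw":4},{"tx":0,"ty":0,"tz":-0.1,"yaw":0,"claw":4},{"tx":0,"ty":0,"tz":-0.1,"yaw":0,"claw":4},{"tx":0,"ty":0,"tz":0,"yaw":0,"claw":4}]}}

```text
time_s: 17.1
position: [0.5452, 0.1671, 0.0853]
tool_rot: [[-0.995, 0.101, 0.0], [0.101, 0.995, -0.0], [-0.0, 0.0, -1.0]]
ft_force: [3.2, 0.3, 3.3]
grip_width: 0.0473
gripper_force: 28.8
```

```bash
python3 - <<'E'
from h import *
p,d=env.get_image("scene");print(env.observe()['position'],env.observe()['ft_force'])
cv2.imwrite('pics/s3.png',cv2.resize(p[150:310,120:340,::-1],None,fx=3,fy=3))
E
```

```text
[0.54511332 0.1670874  0.08524701] [1.74540379 0.01222135 3.70664188]
```

View pics/s3.png

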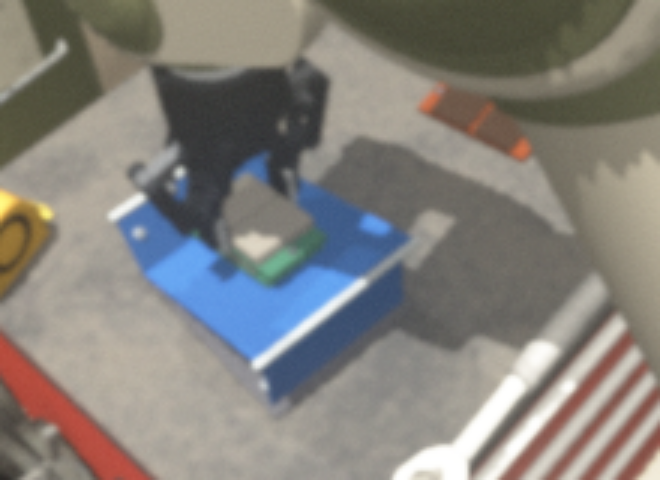

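Pad 2 is resting on pad 1, tilted with the slope. I'll release it and retreat straight up, then toward the robot.

Call:
{"api": "servo_tool", "payload": {"steps": [{"tx":0,"ty":0,"tz":0,"yaw":0,"claw":5.4},{"tx":0,"ty":0,"tz":0,"yaw":0,"claw":6.4},{"tx":0,"ty":0,"tz":0,"yaw":0,"claw":6.4},{"tx":0,"ty":0,"tz":0,"yaw":0,"claw":6.4},{"tx":0,"ty":0,"tz":0.5,"yaw":0,"claw":6.4},{"tx":0,"ty":0,"tz":1,"yaw":0,"claw":6.4},{"tx":0,"ty":0,"tz":2,"yaw":0,"claw":6.4},{"tx":0,"ty":0,"tz":3,"yaw":0,"claw":6.4},{"tx":0,"ty":0,"tz":3,"yaw":0,"claw":6.4},{"tx":0,"ty":0,"tz":2,"yaw":0,"claw":6.4},{"tx":-1,"ty":-3,"tz":0,"yaw":0,"claw":6.4},{"tx":-1,"ty":-3,"tz":0,"yaw":0,"claw":6.4},{"tx":-1,"ty":-3,"tz":0,"yaw":0,"claw":6.4},{"tx":-1,"ty":-3,"tz":0,"yaw":0,"claw":6.4},{"tx":-1,"ty":-3,"tz":0,"yaw":0,"claw":6.4},{"tx":-1,"ty":-3,"tz":0,"yaw":0,"claw":6.4},{"tx":-1,"ty":-3,"tz":0,"yaw":0,"claw":6.4},{"tx":-1,"ty":-3,"tz":0,"yaw":0,"claw":6.4},{"tx":-1,"ty":-3,"tz":0,"yaw":0,"claw":6.4},{"tx":-1,"ty":-2,"tz":0,"yaw":0,"claw":6.4}]}}

```text
time_s: 19.15
position: [0.4446, -0.1246, 0.2012]
tool_rot: [[-0.995, 0.102, 0.001], [0.102, 0.995, -0.001], [-0.001, -0.001, -1.0]]
ft_force: [0.5, 1.1, 0.2]
grip_width: 0.0639
gripper_force: 0.0
```

Call:
{"api": "servo_tool", "payload": {"steps": [{"tx":0,"ty":-2,"tz":0,"yaw":0,"claw":6.4},{"tx":0,"ty":-2,"tz":0,"yaw":0,"claw":6.4},{"tx":0,"ty":-2,"tz":0,"yaw":0,"claw":6.4},{"tx":0,"ty":0,"tz":0,"yaw":0,"claw":6.4},{"tx":0,"ty":0,"tz":0,"yaw":0,"claw":6.4}]}}

```text
time_s: 19.65
position: [0.4449, -0.1827, 0.2008]
tool_rot: [[-0.995, 0.102, 0.0], [0.102, 0.995, -0.0], [-0.0, 0.0, -1.0]]
ft_force: [1.2, -0.1, 0.3]
grip_width: 0.0638
gripper_force: 0.0
```

```bash
python3 - <<'E'
from h import *
ps=[onrack(n) for n in("scene","top")]
cv2.imwrite('pics/e.png',np.hstack([cv2.resize(ps[0][150:310,120:340,::-1],(400,300)),cv2.resize(ps[1][140:260,100:300,::-1],(400,300))]))
E
```

```text
scene 923
(array([-52.9,  -3.7]), array([99.6, 55.2]), -0.1) [[-100.4, -21.8, 3.9], [-73.0, 4.4, 28.9], [-16.2, 23.4, 31.8]]
top 886
(array([-52.2,  -3. ]), array([97.9, 48.9]), -0.3) [[-99.4, -26.5, 5.8], [-61.1, -4.7, 29.6], [-6.0, 19.6, 33.2]]
```

View pics/e.png

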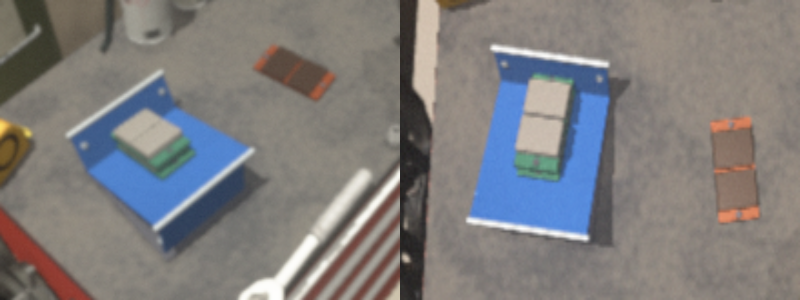

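Both pads are stacked against the backstop with the top lining at about 32 mm above the shelf, near the middle line, and the worn pad hasn't moved. I'm handing in the job.

```bash
python3 -c "
from rig import env
print(env.close_job())"
```

```text
the job is handed in; nothing more can be done
None
```

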